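# Hang a pair of brackets on a pivoting drying bar so it stays level

## Task

Hang the two tall steel U-brackets over the pivoting bar of the drying rack, one in the seat at the left end and the other in the seat at the right end, so that the bar comes to rest level. Leave the short bracket where it stands on the bench.

Things in the scene. Friction and masses are not known exactly. Their poses are not given: they have to be found in the camera images.
- tall_bracket_a: tall bracket: one of two identical tall ones. steel U-bracket, an upside-down U of 5 mm plate standing on its two leg ends with the flat crown on top; 75 mm high, 48 mm across the outside of the legs (its x axis), 36 mm wide (its y axis), 38 mm free between the legs, about 0.20 kg. Origin: centre of its underside, between the leg ends; z up. A half turn about z looks the same.
- tall_bracket_b: tall bracket: one of two identical tall ones. steel U-bracket, an upside-down U of 5 mm plate standing on its two leg ends with the flat crown on top; 75 mm high, 48 mm across the outside of the legs (its x axis), 36 mm wide (its y axis), 38 mm free between the legs, about 0.20 kg. Origin: centre of its underside, between the leg ends; z up. A half turn about z looks the same.
- tall_bracket_a_crown (a point): point under the crown of that tall bracket: centre of the crown's lower face, 70 mm above the bracket's origin; this comes to lie on the bar when the bracket hangs
- tall_bracket_b_crown (a point): point under the crown of that tall bracket: centre of the crown's lower face, 70 mm above the bracket's origin; this comes to lie on the bar when the bracket hangs
- short_bracket: short bracket, to be left alone: steel U-bracket, an upside-down U of 5 mm plate standing on its two leg ends with the flat crown on top; 42 mm high, 48 mm across the outside of the legs (its x axis), 36 mm wide (its y axis), 38 mm free between the legs, about 0.08 kg. Origin: centre of its underside, between the leg ends; z up. A half turn about z looks the same.
- rack: drying rack, fixed to the bench: wooden foot 120 x 180 x 16 mm, two steel cheeks (32 mm wide, 58 mm over all, up to 168 mm high; the pivot pin's ends make it 70 mm) in the middle carry the pivot, 150 mm above the bench. Origin: on the bench under the pivot; x points away from the robot, y to the left along the bar.
- bar (a joint): tilt of the bar about its pivot, rad: 0 level, positive when the left end is up; stops at +-0.26. The bar is aluminium, 340 mm long, 16 mm wide, 14 mm high, with a pendulum bob below the pivot that brings it level when empty or evenly loaded. It swings easily (about 1 N at a seat tips it to the stop) and settles in about a second: one bracket alone tips it to the stop, so that its seat sinks 33 mm and the other rises 33 mm.
- seat_left (a point): middle of the top face of the bar in the seat at its left end (the left side as the robot sees it), 130 mm from the pivot; moves and turns with the bar: x across the bar, y along the bar to the left, z up from its face. The seat is the 60 mm of bar between two low collars (collars 22 mm wide, 4 mm proud of the top). With the bar level the point is 142 mm above the bench.
- seat_right (a point): middle of the top face of the bar in the seat at its right end (the right side as the robot sees it), 130 mm from the pivot; moves and turns with the bar: x across the bar, y along the bar to the left, z up from its face. The seat is the 60 mm of bar between two low collars (collars 22 mm wide, 4 mm proud of the top). With the bar level the point is 142 mm above the bench.
Things that resemble listed ones, but are neither listed nor needed, are in the scene too. What is shaped like the tall_bracket_a but red or yellow is not meant.

How it is judged (in metres and radians):
At the end, for the whole second after the job is handed in: One tall bracket hangs in each seat of the bar (underside of its crown within 22 mm of the seat point, bracket within 20 degrees of upright), the bar rests within 0.15 rad (8.6 degrees) of level, all is at rest, and the short bracket is within 40 mm of where it stood (((distance between tall_bracket_a_crown and seat_left below 0.022 m and distance between tall_bracket_b_crown and seat_right below 0.022 m) or (distance between tall_bracket_b_crown and seat_left below 0.022 m and distance between tall_bracket_a_crown and seat_right below 0.022 m)) and value of joint bar between -0.15 and 0.15 rad and velocity of joint bar between -0.15 and 0.15 rad/s and distance of short_bracket from where it was at the start of the episode below 0.04 m and angle between each of tall_bracket_a, tall_bracket_b's own z axis and vertical below 0.35 rad and linear speed of each of tall_bracket_a, tall_bracket_b below 0.04 m/s); the robot touches nothing.
It fails at once if the short bracket is moved by more than 40 mm (distance of short_bracket from where it was at the start of the episode above 0.04 m).
It also fails if it takes over 58 s, if anything falls off the work surface, if the arm or the gripper's body presses on something with over 40 N, if the wrist force passes 120 N, or if a joint passes its speed limit or range.

## Robot

A 6-joint arm with a two-finger parallel gripper is mounted at the origin on a cart in front of the work surface, level with it; the furniture and walls round the work are solid. World frame = base frame: x ahead of the robot, y to its left, z up, the work surface at z = 0. Lengths are in m, angles in degrees, forces in N, time in s.
With the tool pointing down it reaches from about 0.375 to 0.9 m from the base axis. Payload 3.1 kg.
Tool frame: the origin (TCP) lies at the very end of the fingers, on their centre line; the grasp point (between the pads) lies 19 mm behind it (bot.hold_point_z is the z of the grasp point in the tool frame, in m); z points along the fingers, y is the direction in which the jaws open and shut (so a half turn about z gives the same grasp; the last joint's range is limited). The gripper opens to 87 mm and grips with 3 to 60 N. Pads are 19 mm wide; open, the fingers measure 117 mm over their backs; the gripper's body (75 mm by 190 mm) begins 51 mm behind the grasp point.
Start: joints at [57.897, 30.224, 82.088, -0, 67.689, -10.227], TCP at [0.233, 0.58, 0.196] pointing down, gripper open.
Joint ranges: [-176.69, 176.69], [-43.24, 126.21], [12.49, 139.97], [-82, 262], [0, 151.66], [-163.58, 163.58]. Speed limits (degrees/s): [159.86, 159.86, 180, 180, 180, 180].

## Interface

Orientations are given as a 3x3 rotation matrix whose columns are the frame's x, y, z axes.
In Python, from rig import bot gives the robot as it stands.
- The arm moves only by the tool servo_tool, never from a script. Its argument "increments" is a list of rows, each a list of 3 entries, a list of its own where there are three numbers: the closure, from 0 (fully open) to 1 (shut), then the shift along the tool's x, y, z in mm, then the turn about the tool's z in degrees. In form: [[claw, [x, y, z], turn], ...]. A call has 1 to 5 rows; each row shifts and turns the commanded pose from where the row before left it, along the tool's axes as they then stand; what a row does not reach is not made up. A row lasts 1/8 s, in which the tool goes at most 62.5 mm and 10.7 degrees, less where a joint would pass 70% of its speed; a pose out of reach is approached as far as the arm can. A call with a gripper value outside its range is refused whole. The fingers move at their own pace and stop on an object; the grip force is fixed at half the most. Time passes only in rows, so rows that do not move let the fingers close. It gives the time, the measured TCP pose, the force and the opening at its end, in the units of the state.
- bot.read_state(): the state, without advancing time (a new reading comes with each control period).
- bot.capture(name): name is "scene" or "top" or "wrist"; returns (picture, depth): 480x640x3 uint8, blue, green, red; 480x640 float32, m along the optical axis (not along the pixel's ray), 0 where there is no reading.
- bot.camera_info(name): a dict with "K" (3x3 intrinsics, pixels), "R" (3x3) and "t" (3): a world point X has camera coordinates R X + t; the wrist camera has in their place "mount" (4x4, takes a point from camera to tool coordinates, whose origin is the TCP and whose axes are the flange's). Camera axes: x right, y down, z forward; pixel columns grow to the right and rows downward; lengths in m; the calibration is good to about 2 mm. A picture is of the moment at which its call begins: read the wrist's pose just before it. camera_info takes no time and is no camera call.
- bot.hand_in(): hands the job in, once; it reports no verdict.
Trained networks look in the newest picture that a camera, given by its name, has taken for a name from the list of things; names that differ only in an ending like _2 or _b are one class to them, and where a whole thing is asked for, a point or a joint stands for the part that bears it (a point fixed in the world has none). Each returns a list of dicts, best first, with "p" (0 to 1); they miss things now and then, are a little off and sometimes report something else, mostly with a low value. They report only what shows in the picture. A call takes as long as a camera call. They do not tell look-alikes from the thing itself.
- bot.find_in(camera, thing): "bbox" ([left, top, right, bottom] in pixels, round what is visible of it).
- bot.trace(camera, thing): "region" (480x640 bool, what is visible of it) and "bbox" ([left, top, right, bottom] in pixels, round what is visible of it).
The state is a dict: "time_s": time; "joint_positions": joint angles; "qvel": joint speeds; "tau": joint torques, N m; "position": TCP position; "tcp_rot": TCP orientation; "force": force on the tool from outside, world axes, zero at the start; "moment": the same for the moment, N m; "opening": opening from 0.0 (shut) to 1.0 (fully open).
Only numpy, scipy, OpenCV 4.12 (cv2) and the standard library are available. Lean on these libraries where they do the work, as an engineer would, in place of code of your own. Each camera call takes 0.05 s, during which the arm holds its last target.

## Working session

There is one attempt and no reset: what is moved stays moved. The work goes in short steps, Python scripts to look and compute and a tool call to move; the robot and the scene stay as the last step left them, time stands still between calls to the robot, and variables do not carry over. Pictures are saved under pics/ and viewed, and the job is handed in when it is done.

Besides the shell and the picture viewer there is one more tool, called after "Request:" as name(argument=value, ...) on one line, values as JSON. servo_tool: Moves the arm, as the interface text tells. Its arguments: {"type":"object","properties":{"increments":{"type":"array","items":{"type":"array"}}},"required":["increments"]}

```bash
ls; mkdir -p pics
python3 - <<'E'
from rig import bot
import cv2
s=bot.read_state()
print(s['time_s'],s['position'],s['tcp_rot'],s['opening'],bot.hold_point_z)
for c in ['scene','top']:
    im,d=bot.capture(c); cv2.imwrite(f'pics/{c}0.png',im)
    i=bot.camera_info(c); print(c,i)
    for th in ['tall_bracket_a','short_bracket','rack']:
        print(th,[(r['bbox'],round(r['p'],2)) for r in bot.find_in(c,th)])
print(bot.camera_info('wrist'))
E
```

```text
pics
0.0 [0.23243762 0.57932662 0.1954973 ] [[-9.28001945e-01  3.72573699e-01 -1.10845062e-03]
 [ 3.72575189e-01  9.28000192e-01 -1.83629378e-03]
 [ 3.44487621e-04 -2.11706540e-03 -9.99997700e-01]] 0.9969464583591753 -0.0187
scene {'K': array([[447.38556428,   0.        , 316.69511656],
       [  0.        , 447.38556428, 235.66012936],
       [  0.        ,   0.        ,   1.        ]]), 'R': array([[ 0.7758846 , -0.63070401, -0.01468084],
       [-0.37849691, -0.44675301, -0.81064902],
       [ 0.50472088,  0.63452675, -0.5853483 ]]), 't': array([-0.32877392,  0.30146048,  0.76890722])}
tall_bracket_a [([354.2, 310.1, 388.4, 350.0], 0.79), ([330.1, 278.2, 358.5, 319.0], 0.78), ([246.8, 222.9, 270.6, 258.3], 0.73), ([329.0, 344.0, 363.8, 390.5], 0.73), ([292.2, 259.8, 316.3, 286.9], 0.21)]
short_bracket [([289.0, 258.2, 313.7, 288.7], 0.7), ([354.3, 310.7, 389.5, 351.8], 0.24)]
rack [([322.2, 189.5, 438.2, 299.6], 0.58)]
top {'K': array([[472.39197499,   0.        , 325.80255921],
       [  0.        , 472.39197499, 238.96192713],
       [  0.        ,   0.        ,   1.        ]]),
[... 352 characters left out ...]
, 273.3], 0.75), ([265.8, 159.2, 440.0, 217.5], 0.3)]
short_bracket [([308.6, 245.2, 328.0, 271.1], 0.88)]
rack [([268.4, 161.1, 440.9, 217.2], 0.85), ([266.7, 167.3, 441.3, 191.9], 0.54)]
{'K': array([[354.84664159,   0.        , 320.64292126],
       [  0.        , 354.84664159, 237.37492147],
       [  0.        ,   0.        ,   1.        ]]), 'mount': array([[ 1.58105638e-04, -9.59312344e-01, -2.82346952e-01,
         7.74443590e-02],
       [ 9.99999984e-01,  1.29480095e-04,  1.20043024e-04,
         6.76712292e-04],
       [-7.86004450e-05, -2.82346967e-01,  9.59312350e-01,
        -1.89658553e-01],
       [ 0.00000000e+00,  0.00000000e+00,  0.00000000e+00,
         1.00000000e+00]])}
```

View pics/scene0.png

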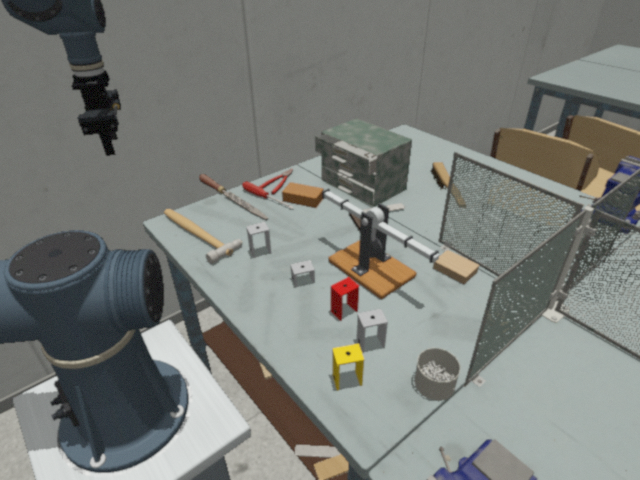

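View pics/top0.png

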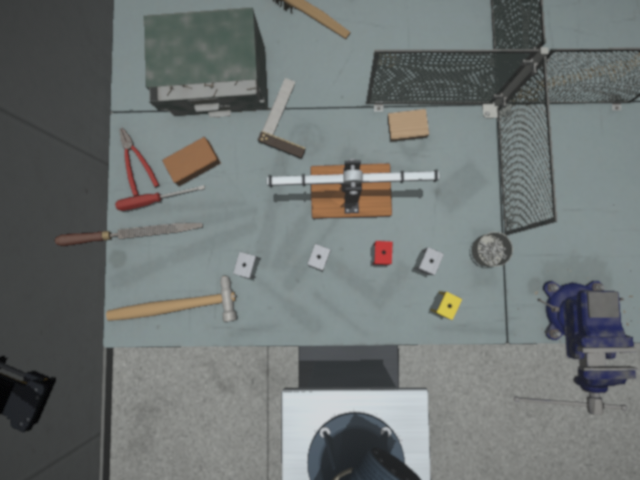

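Candidates in the top view: steel tall brackets at (246,265) and (430,261). The short one is at (318,257). The red (383,253) and yellow (448,306) ones are decoys. Next I measure them and crop to check.

```bash
cat > h.py <<'E'
import numpy as np, cv2
from rig import bot
def cloud(c):
    im,d=bot.capture(c); i=bot.camera_info(c); K=i['K']
    v,u=np.mgrid[0:480,0:640]
    P=np.stack([(u-K[0,2])/K[0,0]*d,(v-K[1,2])/K[1,1]*d,d],-1)
    if 'mount' in i:
        raise SystemExit
    W=(P-i['t'])@i['R']
    W[d==0]=np.nan
    return im,d,W
def wcloud():
    s=bot.read_state(); im,d=bot.capture('wrist'); i=bot.camera_info('wrist'); K=i['K']
    v,u=np.mgrid[0:480,0:640]
    P=np.stack([(u-K[0,2])/K[0,0]*d,(v-K[1,2])/K[1,1]*d,d],-1)
    M=i['mount']; T=P@M[:3,:3].T+M[:3,3]
    W=T@np.array(s['tcp_rot']).T+np.array(s['position']); W[d==0]=np.nan
    return im,d,W,s
E
python3 - <<'E'
from h import *
im,d,W=cloud('top')
cv2.imwrite('pics/crop0.png',cv2.resize(im[150:330,220:480],None,fx=3,fy=3,interpolation=cv2.INTER_CUBIC))
print('bench z',np.nanmedian(W[290:310,350:400,2]))
for n,b in dict(left=(228,246,266,289),right=(407,244,447,278),short=(303,240,333,275),red=(368,233,395,270),yel=(428,288,467,322)).items():
    R=W[b[1]:b[3],b[0]:b[2]].reshape(-1,3); z=R[:,2]
    zt=np.nanpercentile(z,95); m=z>zt-0.012
    Q=R[m]; r=cv2.minAreaRect((Q[:,:2]*1000).astype(np.float32))
    print(n,'ztop',zt.round(4),m.sum(),np.nanmedian(Q,0).round(4),'rect',r)
# bar
R=W[160:195,262:445].reshape(-1,3); m=(R[:,2]>0.11)&(R[:,2]<0.155)
Q=R[m]; print(len(Q),Q.min(0),Q.max(0))
r=cv2.minAreaRect((Q[:,:2]*1000).astype(np.float32)); print('bar',r)
p=np.polyfit(Q[:,1],Q[:,0],1); pz=np.polyfit(Q[:,1],Q[:,2],1); print('x(y)',p,'z(y)',pz)
R=W[150:225,300:400].reshape(-1,3); m=(R[:,2]>0.008)&(R[:,2]<0.024)
print('foot',cv2.minAreaRect((R[m][:,:2]*1000).astype(np.float32)))
E
```

```text
bench z 0.000579323419289681
left ztop 0.0773 400 [0.4223 0.2288 0.0758] rect ((422.272705078125, 229.3675994873047), (36.3900032043457, 47.82781219482422), 73.52252197265625)
right ztop 0.0775 414 [ 0.4257 -0.1588  0.0758] rect ((425.6431579589844, -159.29222106933594), (36.297828674316406, 48.335044860839844), 65.51703643798828)
short ztop 0.045 372 [0.4388 0.0752 0.0429] rect ((438.721923828125, 74.89129638671875), (36.036746978759766, 47.968849182128906), 68.48523712158203)
red ztop 0.0777 403 [ 0.4437 -0.0607  0.0758] rect ((444.5119323730469, -60.82530212402344), (35.82886505126953, 47.98122787475586), 86.0527114868164)
yel ztop 0.0779 429 [ 0.3334 -0.1922  0.0758] rect ((333.568359375, -192.8794708251953), (36.48843002319336, 47.897552490234375), 62.61488723754883)
1597 [ 0.55299984 -0.16598473  0.11189681] [0.61222141 0.17262455 0.15499706]
bar ((582.45263671875, 3.080596923828125), (58.94948959350586, 338.6730651855469), 1.1717478036880493)
x(y) [-0.01555454  0.5865216 ] z(y) [0.00020116 0.14211083]
foot ((604.943115234375, 13.658363342285156), (155.5736541748047, 201.08456420898438), 1.0979880094528198)
```

View pics/crop0.png

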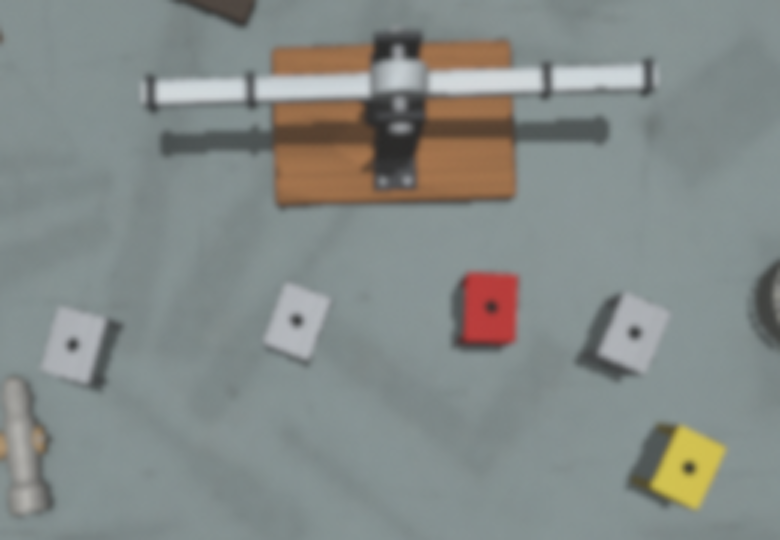

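```bash
cat >> h.py <<'E'
def plan(tgt,yaw,n,start=None):
    """rows for straight world line with even turn; yaw = world yaw deg of tool y"""
    s=bot.read_state(); p=np.array(s['position']) if start is None else np.array(start[0])
    R=np.array(s['tcp_rot']); y0=np.degrees(np.arctan2(R[1,1],R[0,1])) if start is None else start[1]
    dy=(yaw-y0+90)%180-90; step=(np.array(tgt)-p)/n
    print('t',round(s['time_s'],2),'pos',p.round(4),'yaw',round(y0,2),'J6',round(s['joint_positions'][5],1),'F',np.round(s['force'],1),'open',round(s['opening'],3),'dyaw',round(dy,2))
    for k in range(n):
        a=np.radians(y0+dy*k/n); ty=np.array([np.cos(a),np.sin(a),0]); tx=np.array([-ty[1],ty[0],0])*1
        tx=np.cross(ty,[0,0,-1]); l=step*1000
        print([round(l@tx,1),round(l@ty,1),round(-l[2],1)],round(-dy/n,2))
E
python3 - <<'E'
from h import *
im,d,W=cloud('top')
R=W[160:195,262:445].reshape(-1,3); m=(R[:,2]>0.13)&(R[:,2]<0.16)&(abs(R[:,1]-.003)>.05)
Q=R[m];p=np.polyfit(Q[:,1],Q[:,0],1); pz=np.polyfit(Q[:,1],Q[:,2],1); print('x(y)',p,'z(y)',pz,Q[:,1].min(),Q[:,1].max())
for y in (.133,-.127): print(y,np.polyval(p,y))
plan([.4225,.229,.16],-16.5,10)
E
```

```text
x(y) [-0.01594623  0.58651702] z(y) [0.00058854 0.14252007] -0.1655110174721695 0.173108136661297
0.133 0.5843961703802039
-0.127 0.5885421893422735
t 0.5 pos [0.2328 0.58   0.1964] yaw 68.13 J6 -10.2 F [ 0.3  0.4 -0.1] open 1.001 dyaw -84.63
[np.float64(-30.7), np.float64(-25.5), np.float64(3.6)] 8.46
[np.float64(-34.1), np.float64(-20.7), np.float64(3.6)] 8.46
[np.float64(-36.8), np.float64(-15.5), np.float64(3.6)] 8.46
[np.float64(-38.7), np.float64(-9.9), np.float64(3.6)] 8.46
[np.float64(-39.7), np.float64(-4.1), np.float64(3.6)] 8.46
[np.float64(-39.9), np.float64(1.8), np.float64(3.6)] 8.46
[np.float64(-39.2), np.float64(7.6), np.float64(3.6)] 8.46
[np.float64(-37.6), np.float64(13.3), np.float64(3.6)] 8.46
[np.float64(-35.2), np.float64(18.7), np.float64(3.6)] 8.46
[np.float64(-32.1), np.float64(23.7), np.float64(3.6)] 8.46
```

Request:
servo_tool(increments=[[0,[-31,-25.5,3.5],8.5],[0,[-34,-21,3.5],8.5],[0,[-37,-15.5,3.5],8.5],[0,[-39,-10,3.5],8.5],[0,[-40,-4,3.5],8.5]])

```text
time_s: 1.12
position: [0.3287, 0.4024, 0.1791]
tcp_rot: [[-0.428, 0.904, 0.001], [0.904, 0.428, 0.0], [0.0, 0.001, -1.0]]
force: [0.5, 0.3, 1.2]
opening: 0.998
```

Request:
servo_tool(increments=[[0,[-40,2,3.5],8.5],[0,[-39,7.5,3.5],8.5],[0,[-37.5,13,3.5],8.5],[0,[-35,18.5,3.5],8.5],[0,[-32,23.5,3.5],8]])

```text
time_s: 1.75
position: [0.4223, 0.2268, 0.1616]
tcp_rot: [[0.286, 0.958, 0.001], [0.958, -0.286, 0.0], [0.001, 0.001, -1.0]]
force: [-0.4, 0.1, 0.7]
opening: 0.998
```

Request:
servo_tool(increments=[[0,[0,0,0],0]])

```text
time_s: 1.88
position: [0.423, 0.2261, 0.1615]
tcp_rot: [[0.286, 0.958, 0.001], [0.958, -0.286, -0.0], [0.0, 0.001, -1.0]]
force: [-0.2, 0.5, -1.2]
opening: 1.002
```

Run:
```python
from h import *
im,d,W,s=wcloud()
cv2.imwrite('pics/w1.png',im)
c=(abs(W[...,2]-.075)<.006)&(np.hypot(W[...,0]-.4225,W[...,1]-.229)<.05)
Q=W[c]; print(len(Q),np.median(Q,0),cv2.minAreaRect((Q[:,:2]*1000).astype(np.float32)))
plan([.4225,.229,.046],-16.5,2)
```

```text
2590 [0.42314496 0.22938327 0.07636681] ((422.77117919921875, 228.47882080078125), (35.97800827026367, 48.00680923461914), 74.2469253540039)
t 1.93 pos [0.422  0.2272 0.1615] yaw -16.48 J6 31.4 F [0.6 0.1 0.4] open 1.0 dyaw -0.02
[np.float64(0.9), np.float64(-0.0), np.float64(57.8)] 0.01
[np.float64(0.9), np.float64(-0.0), np.float64(57.8)] 0.01
```

View pics/w1.png

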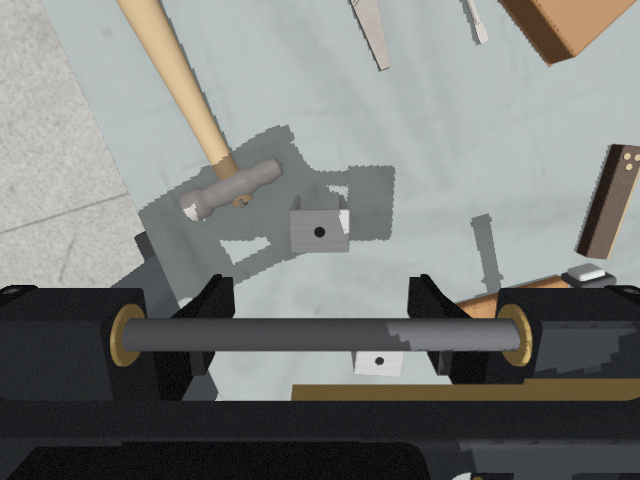

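Run:
```python
from h import *
im,d,W,s=wcloud()
R=np.array(s['tcp_rot']); L=(W-np.array([.4228,.2288,0]))@R
h=np.zeros((480,640),bool); h[150:225,175:285]=1
m=h&(W[...,2]>0.012)
print('hammer z max',W[m][:,2].max(),'tool xy range',L[m][:,:2].min(0),L[m][:,:2].max(0))
m=m&(abs(L[...,1])<.065); print(L[m][:,0].min(), W[m][:,2].max())
```

```text
hammer z max 0.031975175190061905 tool xy range [-0.00556641 -0.13036777] [ 0.06180212 -0.03436317]
0.01630685360903072 0.026922616316240294
```

Request:
servo_tool(increments=[[0,[1,0,45],0.5],[0,[1,0,45],0.5],[0,[0,0,25.5],0],[0.7,[0,0,0],0],[0.7,[0,0,0],0]])

```text
time_s: 2.6
position: [0.4224, 0.2307, 0.0468]
tcp_rot: [[0.297, 0.955, 0.001], [0.955, -0.297, 0.0], [0.001, 0.001, -1.0]]
force: [0.2, 0.1, 0.1]
opening: 0.851
```

Request:
servo_tool(increments=[[0.7,[0,0,0],0],[0.7,[0,0,0],0],[0.7,[0,0,0],0]])

```text
time_s: 2.98
position: [0.4227, 0.2299, 0.0467]
tcp_rot: [[0.299, 0.954, 0.002], [0.954, -0.299, 0.0], [0.001, 0.002, -1.0]]
force: [0.4, -0.5, 1.5]
opening: 0.539
```

Request:
servo_tool(increments=[[1,[0,0,-20],0],[1,[0,0,-45],0],[1,[0,0,-60],0],[1,[0,0,-60],0]])

```text
time_s: 3.48
position: [0.4212, 0.2295, 0.2323]
tcp_rot: [[0.299, 0.954, -0.001], [0.954, -0.299, -0.0], [-0.001, -0.001, -1.0]]
force: [2.3, 0.4, -2.4]
opening: 0.538
```

Run:
```python
from h import *
plan([.5845,.1338,.235],0.9,5)
```

```text
t 3.48 pos [0.4212 0.2295 0.2323] yaw -17.4 J6 32.6 F [ 2.3  0.4 -2.4] open 0.538 dyaw 18.3
[np.float64(-8.5), np.float64(36.9), np.float64(-0.5)] -3.66
[np.float64(-10.8), np.float64(36.3), np.float64(-0.5)] -3.66
[np.float64(-13.1), np.float64(35.5), np.float64(-0.5)] -3.66
[np.float64(-15.4), np.float64(34.6), np.float64(-0.5)] -3.66
[np.float64(-17.5), np.float64(33.5), np.float64(-0.5)] -3.66
```

Request:
servo_tool(increments=[[1,[-8.5,37,-0.5],-3.7],[1,[-11,36,-0.5],-3.7],[1,[-13,35.5,-0.5],-3.7],[1,[-15.5,34.5,-0.5],-3.6],[1,[-17.5,33.5,-0.5],-3.6]])

```text
time_s: 4.1
position: [0.5853, 0.1335, 0.2329]
tcp_rot: [[-0.018, 1.0, -0.002], [1.0, 0.018, 0.0], [0.0, -0.002, -1.0]]
force: [-1.1, 0.0, -2.2]
opening: 0.535
```

Request:
servo_tool(increments=[[1,[0,0,0],0],[1,[0,0,0],0]])

```text
time_s: 4.35
position: [0.5837, 0.1344, 0.2326]
tcp_rot: [[-0.015, 1.0, -0.003], [1.0, 0.015, 0.0], [0.0, -0.003, -1.0]]
force: [-0.1, 0.4, -2.7]
opening: 0.536
```

Run:
```python
from h import *
im,d,W,s=wcloud(); cv2.imwrite('pics/w2.png',im)
im,d,W=cloud('scene'); cv2.imwrite('pics/s2.png',cv2.resize(im[130:330,220:480],None,fx=3,fy=3))
plan([.5845,.1338,.235],0.9,1)
```

```text
t 4.45 pos [0.5836 0.1349 0.2331] yaw 0.95 J6 1.4 F [-0.3  0.8 -2.1] open 0.538 dyaw -0.05
[np.float64(-1.1), np.float64(0.9), np.float64(-1.9)] 0.05
```

View pics/w2.png

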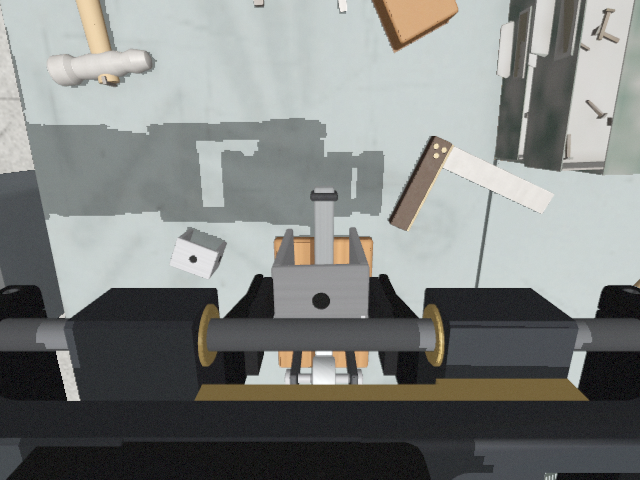

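View pics/s2.png

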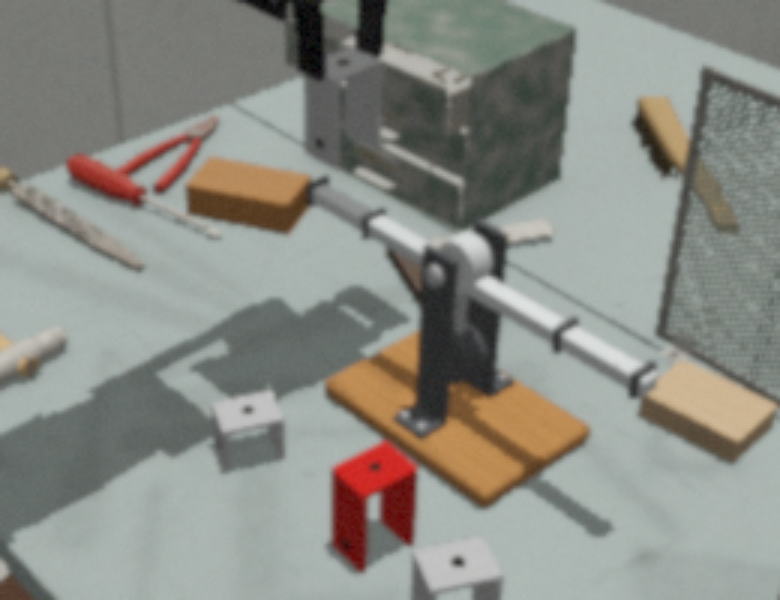

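Request:
servo_tool(increments=[[1,[-2,0.5,30],0],[1,[-2,0,40],0],[1,[0,0,40],0],[1,[-1,0,10],0],[1,[-2,0,10],0]])

```text
time_s: 5.08
position: [0.586, 0.1278, 0.1041]
tcp_rot: [[-0.017, 1.0, 0.001], [1.0, 0.017, 0.0], [0.0, 0.001, -1.0]]
force: [0.3, 0.6, -1.1]
opening: 0.538
```

Request:
servo_tool(increments=[[1,[-1,0,6],0],[1,[0,0,4],0],[1,[0,0,0],0],[1,[0,0,0],0]])

```text
time_s: 5.58
position: [0.5864, 0.1263, 0.094]
tcp_rot: [[-0.016, 1.0, 0.001], [1.0, 0.016, -0.0], [-0.0, 0.001, -1.0]]
force: [0.7, -0.8, -1.4]
opening: 0.537
```

Run:
```python
from h import *
im,d,W=cloud('scene'); cv2.imwrite('pics/s3.png',cv2.resize(im[130:330,220:480],None,fx=3,fy=3))
im,d,W=cloud('top')
R=W[150:205,262:445].reshape(-1,3)
m=(R[:,2]>0.1)&(R[:,2]<0.21)&(R[:,1]<-.03)&(R[:,0]>.55)&(R[:,0]<.62)
print(np.polyfit(R[m][:,1],R[m][:,2],1))
plan([.5845,.127,.091],0.9,1)
```

```text
[-0.23264847  0.14202411]
t 5.67 pos [0.5864 0.1263 0.0939] yaw 0.93 J6 0.6 F [ 0.7  0.5 -0.8] open 0.534 dyaw -0.03
[np.float64(0.7), np.float64(-1.9), np.float64(2.9)] 0.03
```

View pics/s3.png

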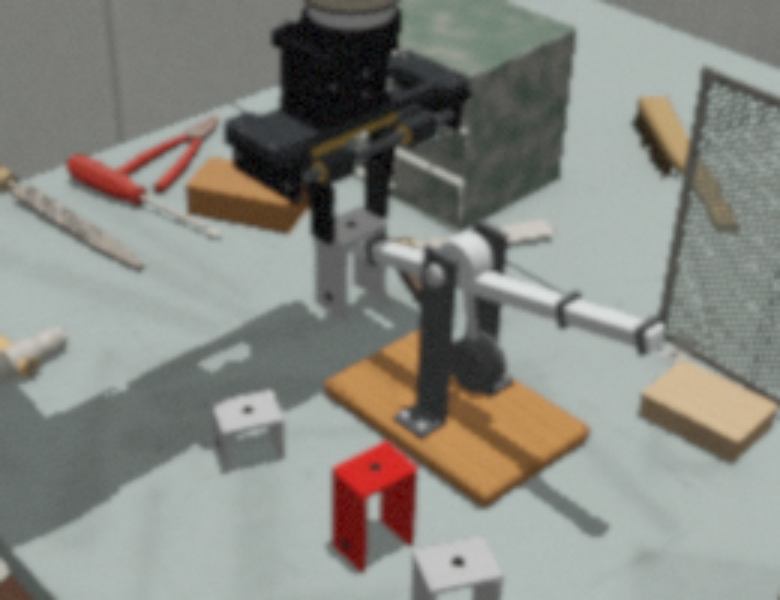

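Request:
servo_tool(increments=[[0.4,[0,0,0],0],[0.3,[0,0,0],0],[0.2,[0,0,0],0],[0.2,[0,0,0],0]])

```text
time_s: 6.18
position: [0.5858, 0.1263, 0.0935]
tcp_rot: [[-0.016, 1.0, 0.0], [1.0, 0.016, 0.0], [0.0, 0.0, -1.0]]
force: [0.3, -0.2, -0.1]
opening: 0.779
```

Run:
```python
from h import *
im,d,W=cloud('scene'); cv2.imwrite('pics/s4.png',cv2.resize(im[130:330,220:480],None,fx=3,fy=3))
print(bot.read_state()['opening'])
```

```text
0.7854885463612346
```

View pics/s4.png

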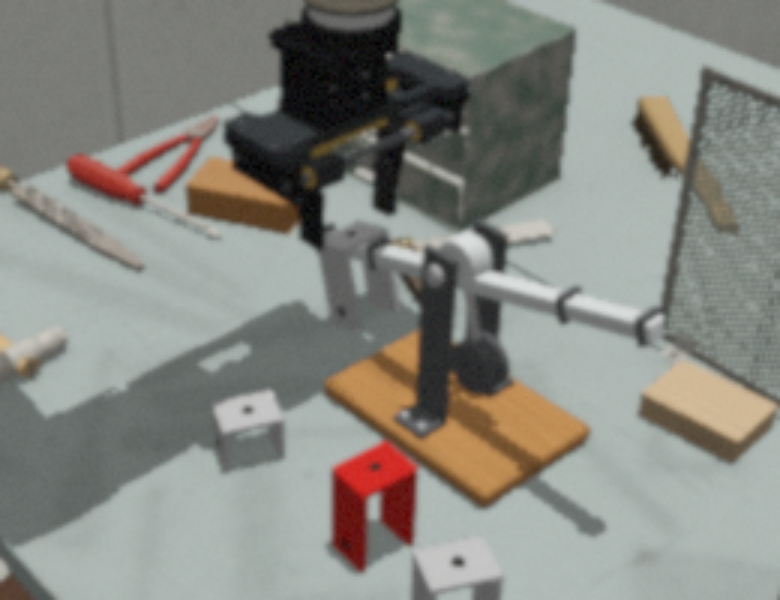

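Request:
servo_tool(increments=[[0.15,[0,0,-10],0],[0.1,[0,0,-45],0],[0,[0,0,-55],0]])

```text
time_s: 6.6
position: [0.5849, 0.1262, 0.2041]
tcp_rot: [[-0.016, 1.0, -0.003], [1.0, 0.016, -0.0], [-0.0, -0.003, -1.0]]
force: [0.7, -0.5, 0.7]
opening: 0.939
```

Run:
```python
from h import *
plan([.4256,-.159,.20],-24.5,8)
```

```text
t 6.6 pos [0.5849 0.1262 0.2041] yaw 0.92 J6 0.6 F [ 0.7 -0.5  0.7] open 0.939 dyaw -25.42
[np.float64(-35.3), np.float64(-20.5), np.float64(0.5)] 3.18
[np.float64(-36.4), np.float64(-18.5), np.float64(0.5)] 3.18
[np.float64(-37.4), np.float64(-16.5), np.float64(0.5)] 3.18
[np.float64(-38.2), np.float64(-14.4), np.float64(0.5)] 3.18
[np.float64(-39.0), np.float64(-12.2), np.float64(0.5)] 3.18
[np.float64(-39.6), np.float64(-10.0), np.float64(0.5)] 3.18
[np.float64(-40.1), np.float64(-7.8), np.float64(0.5)] 3.18
[np.float64(-40.5), np.float64(-5.6), np.float64(0.5)] 3.18
```

Request:
servo_tool(increments=[[0,[-35.5,-20.5,0.5],3.2],[0,[-36.5,-18.5,0.5],3.2],[0,[-37.5,-16.5,0.5],3.2],[0,[-38,-14.5,0.5],3.2],[0,[-39,-12,0.5],3.2]])

```text
time_s: 7.22
position: [0.4856, -0.0532, 0.2018]
tcp_rot: [[0.262, 0.965, 0.001], [0.965, -0.262, -0.001], [-0.0, 0.001, -1.0]]
force: [0.4, -1.4, -1.7]
opening: 1.004
```

Request:
servo_tool(increments=[[0,[-39.5,-10,10],3.2],[0,[-40,-8,10],3.2],[0,[-40.5,-5.5,10],3],[0,[0,0,0],0]])

```text
time_s: 7.72
position: [0.425, -0.1606, 0.1711]
tcp_rot: [[0.418, 0.908, -0.0], [0.908, -0.418, -0.0], [-0.0, -0.0, -1.0]]
force: [0.0, -0.1, 0.6]
opening: 1.0
```

Run:
```python
from h import *
im,d,W,s=wcloud(); cv2.imwrite('pics/w5.png',im)
c=(abs(W[...,2]-.075)<.006)&(np.hypot(W[...,0]-.4256,W[...,1]+.159)<.045)
Q=W[c]; print(len(Q),np.median(Q,0),cv2.minAreaRect((Q[:,:2]*1000).astype(np.float32)))
plan([.4256,-.159,.0465],-24.5,3)
im,d,W=cloud('top')
R=W[150:215,262:445].reshape(-1,3)
for sgn in (1,-1):
    m=(R[:,2]>0.1)&(R[:,2]<0.21)&(sgn*R[:,1]>.03)&(R[:,0]>.54)&(R[:,0]<.63)
    print(np.polyfit(R[m][:,1],R[m][:,2],1))
m=(R[:,2]>0.09)&(R[:,2]<0.14)&(R[:,1]>.09)&((abs(R[:,0]-.5845)>.012)&(abs(R[:,0]-.5845)<.03))
print('left bracket',len(R[m]),R[m].min(0),R[m].max(0))
cv2.imwrite('pics/t5.png',cv2.resize(im[130:290,220:480],None,fx=3,fy=3))
```

```text
2416 [ 0.42638892 -0.15955793  0.07635891] ((426.1629333496094, -160.25860595703125), (35.56562805175781, 47.94411849975586), 65.465087890625)
t 7.78 pos [ 0.4258 -0.1596  0.1714] yaw -24.63 J6 -10.1 F [0.6 0.1 0.3] open 0.998 dyaw 0.13
[np.float64(0.2), np.float64(-0.2), np.float64(41.6)] -0.04
[np.float64(0.2), np.float64(-0.2), np.float64(41.6)] -0.04
[np.float64(0.2), np.float64(-0.2), np.float64(41.6)] -0.04
[-0.20915917  0.13956347]
[-0.27397636  0.14188156]
left bracket 261 [0.56078704 0.10086266 0.09023149] [0.60993867 0.14299739 0.12238575]
```

View pics/w5.png

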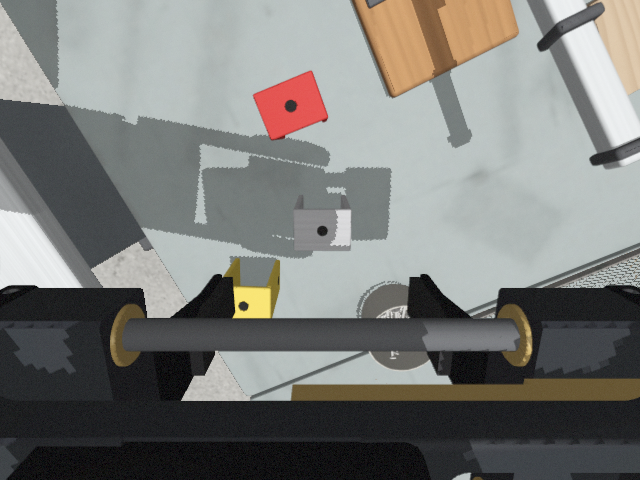

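View pics/t5.png

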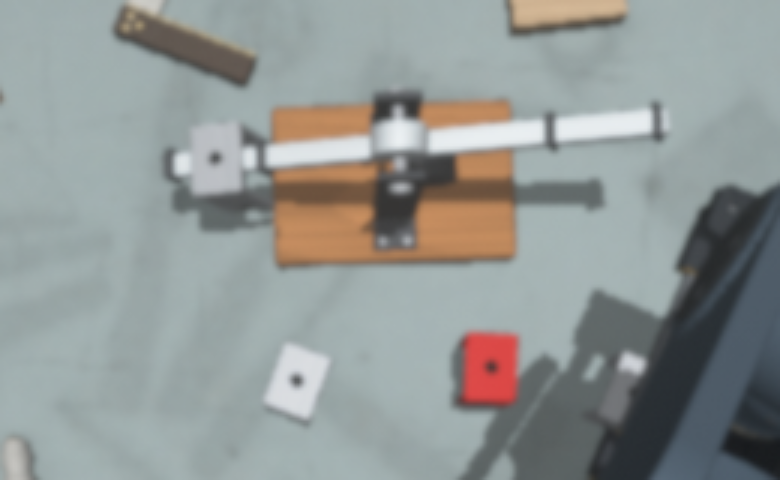

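Request:
servo_tool(increments=[[0,[0,0,50],0],[0,[0,0,50],0],[0,[0,0,25],0],[0.7,[0,0,0],0],[0.7,[0,0,0],0]])

```text
time_s: 8.45
position: [0.4272, -0.1586, 0.0469]
tcp_rot: [[0.413, 0.911, 0.002], [0.911, -0.413, -0.001], [-0.0, 0.002, -1.0]]
force: [0.1, 0.4, 0.7]
opening: 0.852
```

Request:
servo_tool(increments=[[0.7,[0,0,0],0],[0.7,[0,0,0],0],[0.7,[0,0,0],0]])

```text
time_s: 8.82
position: [0.4266, -0.1592, 0.0466]
tcp_rot: [[0.414, 0.91, 0.002], [0.91, -0.414, -0.001], [-0.0, 0.002, -1.0]]
force: [-0.0, 0.2, 3.5]
opening: 0.54
```

Request:
servo_tool(increments=[[1,[0,0,-20],0],[1,[0,0,-55],0],[1,[0,0,-62],0],[1,[0,0,-62],0],[1,[0,0,-20],0]])

```text
time_s: 9.45
position: [0.4275, -0.1598, 0.269]
tcp_rot: [[0.414, 0.91, 0.006], [0.91, -0.414, -0.004], [-0.001, 0.008, -1.0]]
force: [-0.3, -0.5, -2.1]
opening: 0.535
```

Run:
```python
from h import *
plan([.5885,-.1225,.265],0.9,5)
```

```text
t 9.45 pos [ 0.4275 -0.1598  0.269 ] yaw -24.48 J6 -10.1 F [-0.3 -0.5 -2.1] open 0.535 dyaw 25.38
[np.float64(20.1), np.float64(26.2), np.float64(0.8)] -5.08
[np.float64(17.7), np.float64(27.9), np.float64(0.8)] -5.08
[np.float64(15.2), np.float64(29.4), np.float64(0.8)] -5.08
[np.float64(12.5), np.float64(30.6), np.float64(0.8)] -5.08
[np.float64(9.8), np.float64(31.6), np.float64(0.8)] -5.08
```

Request:
servo_tool(increments=[[1,[20,26,1],-5.1],[1,[17.5,28,1],-5.1],[1,[15,29.5,1],-5.1],[1,[12.5,30.5,1],-5.1],[1,[9,31.5,1],-5]])

```text
time_s: 10.07
position: [0.5868, -0.122, 0.2592]
tcp_rot: [[-0.019, 1.0, -0.002], [1.0, 0.019, 0.001], [0.001, -0.002, -1.0]]
force: [-0.6, 0.3, -1.1]
opening: 0.541
```

Request:
servo_tool(increments=[[1,[0,0,0],0],[1,[0,0,0],0]])

```text
time_s: 10.32
position: [0.5853, -0.1223, 0.2591]
tcp_rot: [[-0.016, 1.0, -0.003], [1.0, 0.016, 0.001], [0.001, -0.003, -1.0]]
force: [-1.7, 0.2, -1.6]
opening: 0.536
```

Run:
```python
from h import *
im,d,W,s=wcloud(); cv2.imwrite('pics/w6.png',im)
im,d,W=cloud('scene'); cv2.imwrite('pics/s6.png',cv2.resize(im[130:330,220:480],None,fx=3,fy=3))
plan([.5885,-.1245,.1525],0.9,3)
```

```text
t 10.43 pos [ 0.5853 -0.1227  0.2597] yaw 0.87 J6 -23.4 F [ 0.3 -0.1 -1.6] open 0.537 dyaw 0.03
[np.float64(-0.6), np.float64(1.0), np.float64(35.7)] -0.01
[np.float64(-0.6), np.float64(1.0), np.float64(35.7)] -0.01
[np.float64(-0.6), np.float64(1.0), np.float64(35.7)] -0.01
```

View pics/w6.png

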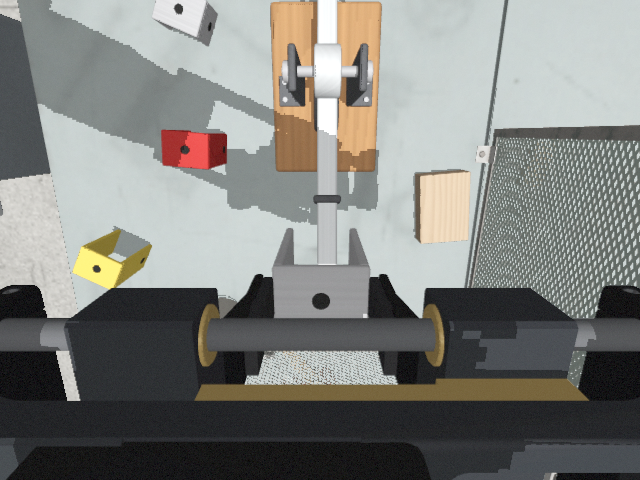

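View pics/s6.png

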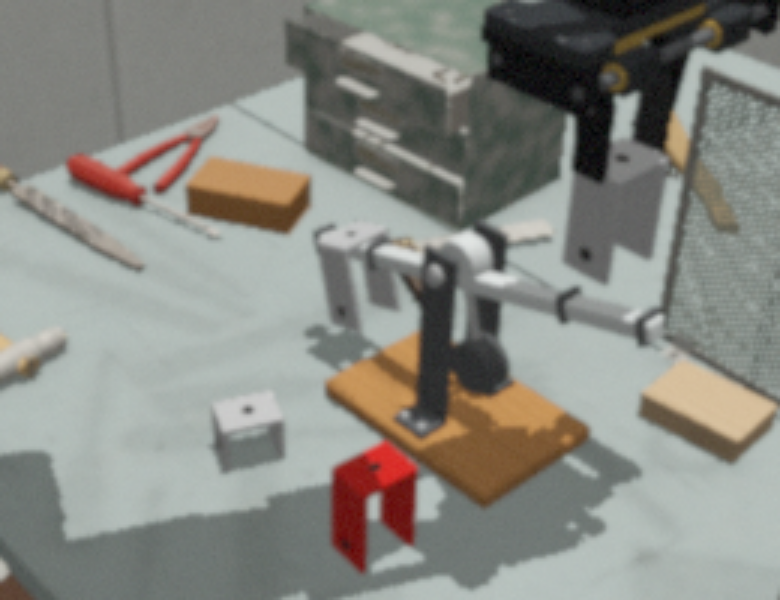

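Run:
```python
from h import *
im,d,W=cloud('scene')
P=W.reshape(-1,3); m=(P[:,2]>.08)&(P[:,2]<.5)&(P[:,0]>.5)&(P[:,1]<-.03)&(P[:,1]>-.4)&(P[:,0]<1)
Q=P[m]
u,v=np.divmod(np.flatnonzero(m),640)
sel=v>450
for a in np.arange(.5,1,.05):
    q=Q[sel&(Q[:,0]>=a)&(Q[:,0]<a+.05)]
    if len(q): print(round(a,2),len(q),'y',q[:,1].min().round(3),q[:,1].max().round(3),'z',q[:,2].max().round(3))
```

```text
0.5 940 y -0.341 -0.336 z 0.255
0.55 1337 y -0.34 -0.143 z 0.5
0.6 1268 y -0.34 -0.115 z 0.499
0.65 1260 y -0.339 -0.097 z 0.4
0.7 685 y -0.338 -0.334 z 0.255
0.75 8523 y -0.4 -0.037 z 0.258
0.8 175 y -0.341 -0.335 z 0.256
0.85 210 y -0.338 -0.334 z 0.255
0.9 282 y -0.337 -0.333 z 0.255
0.95 290 y -0.337 -0.333 z 0.255
```

Request:
servo_tool(increments=[[1,[-1,1,30],0],[1,[-1,1,40],0],[1,[0,0,25],0],[1,[0,0,10],0],[1,[-1,0,10],0]])

```text
time_s: 11.1
position: [0.5889, -0.1259, 0.1455]
tcp_rot: [[-0.016, 1.0, 0.001], [1.0, 0.016, -0.0], [-0.0, 0.001, -1.0]]
force: [-0.4, 0.9, -0.3]
opening: 0.536
```

Request:
servo_tool(increments=[[1,[-1,0,10],0],[1,[-0.5,0,10],0],[1,[0,0,4],0],[1,[0,0,0],0]])

```text
time_s: 11.6
position: [0.5889, -0.1271, 0.1209]
tcp_rot: [[-0.016, 1.0, 0.0], [1.0, 0.016, -0.0], [-0.0, 0.0, -1.0]]
force: [-0.7, 0.7, -0.7]
opening: 0.54
```

Run:
```python
from h import *
im,d,W=cloud('scene'); cv2.imwrite('pics/s7.png',cv2.resize(im[130:330,220:480],None,fx=3,fy=3))
im,d,W=cloud('top')
R=W[150:205,262:445].reshape(-1,3)
m=(R[:,2]>0.1)&(R[:,2]<0.16)&(R[:,1]>.035)&(R[:,1]<.1)&(R[:,0]>.57)&(R[:,0]<.6)
print(m.sum(),np.polyfit(R[m][:,1],R[m][:,2],1))
plan([.5885,-.126,.1185],0.9,1)
```

```text
305 [0.00799774 0.14053918]
t 11.7 pos [ 0.5889 -0.1272  0.1212] yaw 0.93 J6 -23.7 F [-0.3 -0.2 -0.1] open 0.539 dyaw -0.03
[np.float64(1.2), np.float64(-0.4), np.float64(2.7)] 0.03
```

View pics/s7.png

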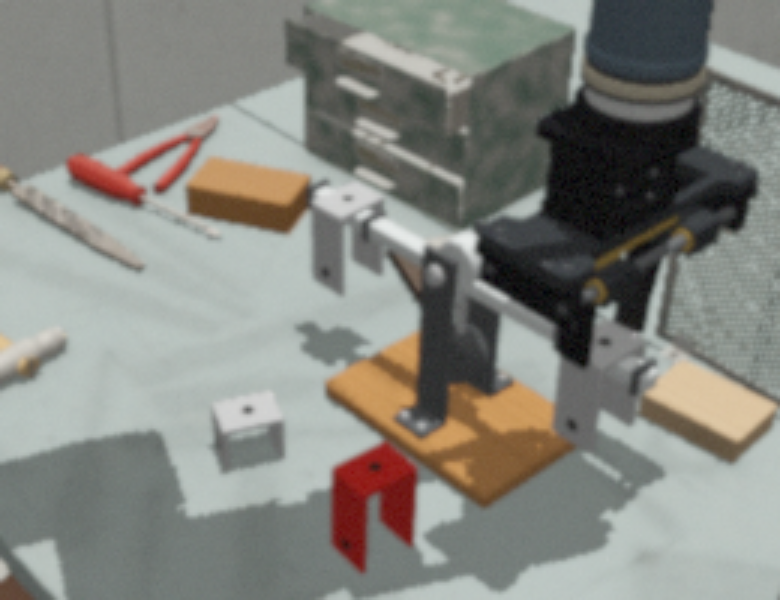

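The bar is level (slope 0.008) and both brackets are on it. Time to release.

Request:
servo_tool(increments=[[0.4,[0,0,0],0],[0.3,[0,0,0],0],[0.2,[0,0,0],0],[0.15,[0,0,0],0],[0.1,[0,0,0],0]])

```text
time_s: 12.32
position: [0.5888, -0.1272, 0.121]
tcp_rot: [[-0.016, 1.0, 0.0], [1.0, 0.016, -0.0], [-0.0, 0.0, -1.0]]
force: [0.5, -0.9, 0.0]
opening: 0.868
```

Run:
```python
from h import *
im,d,W=cloud('scene'); cv2.imwrite('pics/s8.png',cv2.resize(im[130:330,220:480],None,fx=3,fy=3))
print(bot.read_state()['opening'])
```

```text
0.881502283797125
```

View pics/s8.png

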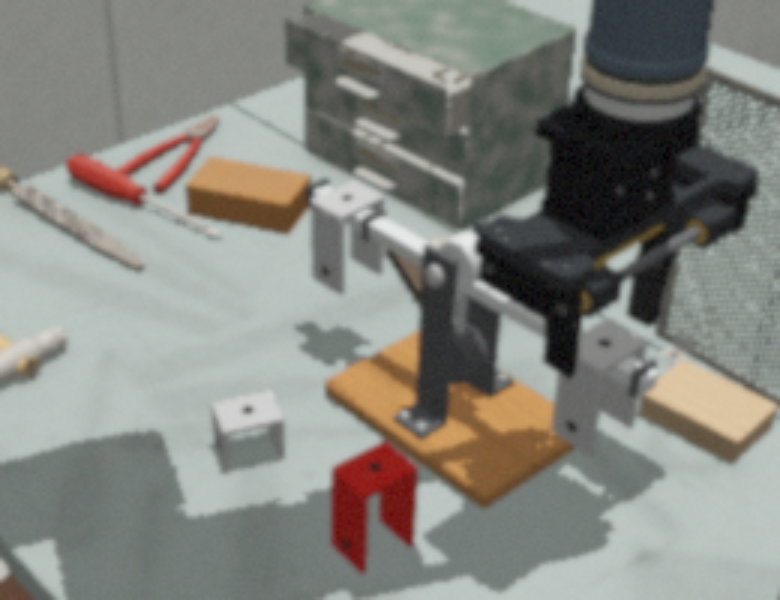

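Released and level. I'll retreat straight up, move clear, then check.

Request:
servo_tool(increments=[[0,[0,0,-10],0],[0,[0,0,-40],0],[0,[0,0,-55],0],[0,[0,-50,-40],0],[0,[0,-50,0],0]])

```text
time_s: 13.0
position: [0.4916, -0.13, 0.2692]
tcp_rot: [[-0.017, 1.0, 0.009], [1.0, 0.017, -0.005], [-0.005, 0.008, -1.0]]
force: [-0.3, 0.0, 0.7]
opening: 0.999
```

Request:
servo_tool(increments=[[0,[-30,-50,0],0],[0,[0,0,0],0],[0,[0,0,0],0],[0,[0,0,0],0],[0,[0,0,0],0]])

```text
time_s: 13.62
position: [0.4413, -0.1591, 0.2649]
tcp_rot: [[-0.018, 1.0, 0.0], [1.0, 0.018, 0.0], [0.0, 0.0, -1.0]]
force: [0.5, -0.2, -0.0]
opening: 1.003
```

Run:
```python
from h import *
def rep():
    im,d,W=cloud('top'); P=W.reshape(-1,3)
    for n,(a,b) in dict(left=(.08,.19),right=(-.19,-.08)).items():
        m=(P[:,0]>.54)&(P[:,0]<.63)&(P[:,1]>a)&(P[:,1]<b)&(P[:,2]>.141)&(P[:,2]<.19)&(abs(P[:,0]-.586)>.011)
        Q=P[m]; print(n,len(Q), cv2.minAreaRect((Q[:,:2]*1000).astype(np.float32))[:2] if len(Q) else '', np.median(Q,0) if len(Q) else '')
    m=(P[:,0]>.57)&(P[:,0]<.6)&(abs(P[:,1]-.004)>.035)&(abs(P[:,1]-.004)<.1)&(P[:,2]>.1)&(P[:,2]<.18)
    print('tilt',m.sum(),np.polyfit(P[m][:,1],P[m][:,2],1))
    m=(np.hypot(P[:,0]-.4388,P[:,1]-.075)<.05)&(P[:,2]>.033); print('short',np.median(P[m],0))
    return im
im=rep(); cv2.imwrite('pics/t9.png',cv2.resize(im[130:290,220:480],None,fx=3,fy=3))
im,d,W=cloud('scene'); cv2.imwrite('pics/s9.png',cv2.resize(im[130:330,220:480],None,fx=3,fy=3))
rep(); print(bot.read_state()['position'],bot.read_state()['time_s'])
```

```text
left 248 ((585.1842651367188, 130.73635864257812), (51.61542510986328, 56.89590835571289)) [0.57442701 0.13046915 0.14647984]
right 272 ((588.5266723632812, -127.08544158935547), (48.5069694519043, 70.8880386352539)) [ 0.5988273  -0.12718604  0.14875748]
tilt 618 [-0.00709163  0.14236465]
short [0.43881197 0.07517914 0.04274567]
left 244 ((585.5032958984375, 139.62307739257812), (48.40749740600586, 53.50859451293945)) [0.5745776  0.13048982 0.14644264]
right 273 ((588.0327758789062, -126.58171081542969), (71.1342544555664, 49.09392166137695)) [ 0.59862451 -0.12744096  0.1489474 ]
tilt 616 [-0.00867026  0.14242466]
short [0.43871657 0.07527806 0.04319894]
[ 0.44085216 -0.15917857  0.26473541] 13.775
```

View pics/t9.png

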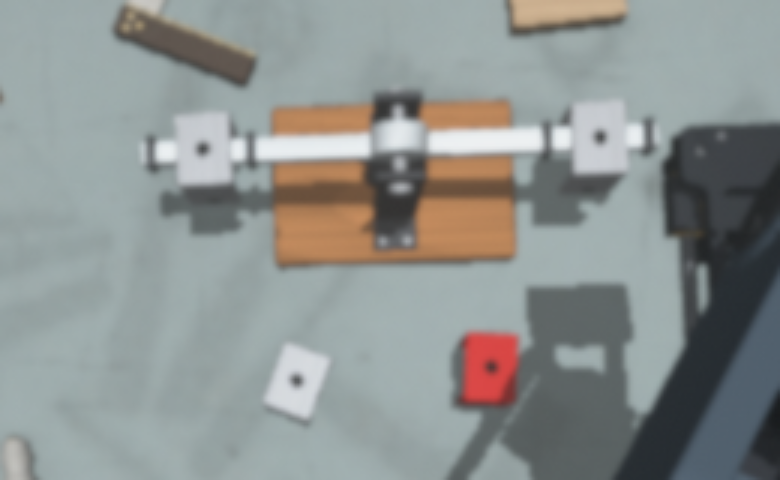

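View pics/s9.png

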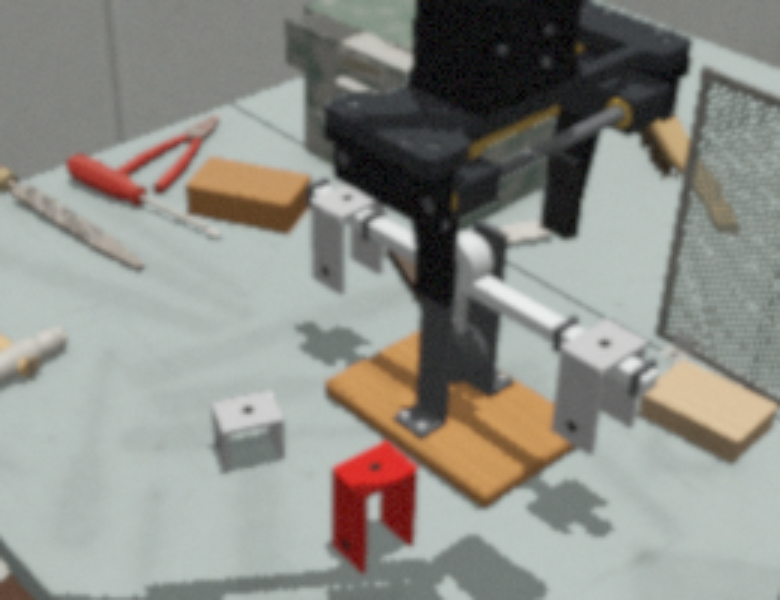

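```bash
python3 -c "
from rig import bot
print(bot.hand_in())"
```

```text
the job is handed in; nothing more can be done
None
```

I hung both tall steel brackets on the bar, one in the left seat and one in the right, and handed the job in at about 13.8 s on the clock. The hand-in gives no verdict.

- **Bracket positions:** in the last top-camera check the left crown was about 3 mm from its seat along the bar and the right about 1 mm, against the 22 mm limit. Both looked upright.
- **Bar:** it rested level, with a slope of about -0.008 rad in two readings taken 0.1 s apart.
- **Short bracket:** it is within about 0.2 mm of where it stood.
- **Gripper:** it was open and clear of the rack and brackets when I handed in.

One measurement was poor: the outline fit around the hung brackets was rough because collar and bar pixels were mixed in. I judged their positions from median points and the pictures instead, and these agreed. No check failed.

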